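# Widen the bottle feed chute by one hole and load it

### The job

The feed chute is set for short bottles. Press the button on its sliding guide, slide the guide outwards to the very next hole so that the button pops out again and locks there, then lay both bottles in the chute, caps towards the sliding guide, so that they roll down and lie one behind the other against the low end. Leave the other things on the bench where they are.

Things in the scene. Friction and masses are not known exactly. Their poses are not given: they have to be found in the camera images.
- chute: Aluminium gravity chute, fixed; origin on the bench under the middle of the lane as it will be after widening. x points along the lying bottles, from the fixed side wall (inner face x = -80 mm) to the sliding guide; y points uphill, z up. A square 18 mm pole runs along x at y 0, z 70 mm to a post at x 247 to 263 mm, 92 mm high; its foot plate is 8 mm high.
- lane_floor (a point): Top of the chute's flat floor, 40 mm above the chute's origin; axes as the chute's. The floor spans x -88 to 120, y -91 to 99 mm and falls 8 degrees (0.14 rad) towards -y. The side walls stand 50 mm above it, the high end is open. A bottle laid across it, along x, rolls down by itself; one at rest against another has its axis at y = -4 mm, z = +28 mm from here.
- lane_stop (a point): Middle of the foot of the 35 mm high stop lip that closes the low (-y) end of the chute, on its inner face, at the floor; axes as the chute's. The axis of the first bottle comes to rest 24 mm uphill (+y) of it and 32 mm above it.
- guide (a joint): Position in m of the sliding guide, outwards (+x of the chute) positive: 0 = first hole, where it starts locked (lane 124 mm wide); 0.036 = next hole (lane 160 mm); 0.072 = last hole (too wide). Free, it slides both ways with about 2 N of friction. It is an upright plate, inner face at chute x = 44 mm plus this value, on a telescoping sleeve.
- catch (a joint): Travel in m of the sprung button on the sleeve: 0 = out, locked in a hole; 0.0075 = fully pressed, guide free. Let go between holes it stays in at 0.0055 and the guide still slides; it pops out on reaching a hole (within 1.5 mm), which stops the guide. Spring: 4 N to start, 8 N fully pressed.
- button_face (a point): Middle of the outer face of the round black button (22 mm in diameter), 10 mm out from the sleeve's +y side; pressed level, towards the chute's -y. Moves with the sleeve; axes as the chute's. A pinch from above, one finger on it and one on the sleeve's opposite face, presses it: these are 46 mm apart with the button out, 38.5 mm pressed.
- sleeve_grip (a point): Point on the axis of the grey sleeve (36 mm wide and high), 70 mm above the bench, 43 mm further out along x than the button, where the plain sleeve can be gripped from above clear of the button. The sleeve runs from 96 mm inside this point to 17 mm outside it. Moves with the guide; axes as the chute's.
- bottle_a_mid (a point): Centre (half-way along, on the axis) of a closed round amber bottle, 148 mm long, body 56 mm across for the 106 mm nearest the base, yellow cap 44 mm across and 32 mm long. Its x axis points to the cap. It starts lying, axis 33 mm above the bench, on a fixed rubber rest (130 x 50 x 6 mm) that stops it rolling; 0.13 to 0.21 kg; cap any way round. Both are alike.
- bottle_b_mid (a point): Centre (half-way along, on the axis) of a closed round amber bottle, 148 mm long, body 56 mm across for the 106 mm nearest the base, yellow cap 44 mm across and 32 mm long. Its x axis points to the cap. It starts lying, axis 33 mm above the bench, on a fixed rubber rest (130 x 50 x 6 mm) that stops it rolling; 0.13 to 0.21 kg; cap any way round. Both are alike.
- bottle_a_cap (a point): Point on the axis of bottle a inside its cap, 70 mm from the centre.
- bottle_b_cap (a point): Point on the axis of bottle b inside its cap, 70 mm from the centre.
- reagent: Upright amber bottle, 68 mm in diameter, 170 mm tall. Loose bystander, to be left where it is; the point is the centre of its underside.
- beaker: White beaker, 72 mm in diameter, 100 mm tall. Loose bystander, to be left where it is; the point is the centre of its underside.
- jar: White jar, 72 mm in diameter, 110 mm tall. Loose bystander, to be left where it is; the point is the centre of its underside.
- tip_box: Grey box, 120 x 80 mm, 55 mm high. Loose bystander, to be left where it is; the point is the centre of its underside.
Not all that is in view belongs to the job. Leave any purple or red look-alike of the part that bears bottle_a_mid alone. What is shaped like the part that bears bottle_b_mid but red is not meant.

How it is judged:
By the outcome, as a careful person would: the job done as asked, in the order asked, and still so for the second after the job is handed in, with the robot touching nothing.
It also fails if it takes over 69 s, if anything falls off the work surface, if the arm or the gripper's body presses on something with over 40 N, if the wrist force passes 120 N, or if a joint passes its speed limit or range.

### The arm

A 7-joint arm with a two-finger parallel gripper is mounted at the origin on the work surface. World frame = base frame: x ahead of the robot, y to its left, z up, the work surface at z = 0. Lengths are in m, angles in rad, forces in N, time in s.
With the tool pointing down it reaches from about 0.425 to 1.025 m from the base axis. Payload 9.4 kg.
Tool frame: the origin (TCP) lies between the finger pads; the fingertips stand ctrl.tips_ahead ahead of it and the grasp point (between the pads) is the TCP (ctrl.tips_ahead is the distance from the TCP to the fingertips, in m); z points along the fingers, y is the line along which they close (so a half turn about z gives the same grasp; the last joint's range is limited). The gripper opens to 93 mm and grips with 3 to 60 N. Pads are 15 mm wide; open, the fingers measure 128 mm over their backs; the gripper's body (75 mm by 188 mm) begins 65 mm behind the grasp point.
Start: joints at [-1.23, 0.599, -0.003, 1.599, 0.002, 0.943, -0.08], TCP at [0.294, 0.663, 0.238] pointing down, gripper open.
Joint ranges: [-2.57, 2.57], [-0.35, 1.97], [-1.29, 1.29], [0.11, 2.56], [-1.05, 4.19], [0.11, 1.86], [-2.63, 2.63]. Speed limits (rad/s): [2.22, 2.22, 3.01, 3.01, 3.14, 3.14, 3.14].

### API

Orientations are given as a unit quaternion [w, x, y, z].
In Python, from bench import ctrl, optics gives the robot as it stands. The module is installed in compiled form; this text tells all that it offers.
- The arm moves only by the shell command python3 -m crank 'ROWS'. ROWS is JSON, a list of rows, each a list of 5 numbers: the opening, from 0 (shut) to 1 (fully open), then the shift along the tool's x, y, z in mm, then the turn about the tool's z in degrees. A call has 1 to 10 rows; each row shifts and turns the commanded pose from where the row before left it, along the tool's axes as they then stand; what a row does not reach is not made up. A row lasts 1/12 s, in which the tool goes at most 41.7 mm and 7.16 degrees, less where a joint would pass 70% of its speed; a pose out of reach is approached as far as the arm can. A call with a gripper value outside its range is refused whole. The fingers move at their own pace and stop on an object; the grip force is fixed at half the most. Time passes only in rows, so rows that do not move let the fingers close. It gives the time, the measured TCP pose, the force, the opening and the grip force at its end, in the units of the state.
- ctrl.observe(): the state, without advancing time (a new reading comes with each control period).
- optics.capture(name): name is "scene" or "side" or "wrist"; returns the picture (384x512x3 uint8, blue, green, red); there is no depth.
- optics.get_calibration(name): a dict with "fx", "fy", "cx", "cy" (pixels), "k1" (the pictures are not rectified: a ray, as slopes to the right and down, at radius r is drawn at 1 + k1 r^2 times it, then the intrinsics apply), "eye" and "orientation" of the camera in the world. Camera axes: x right, y up, looking along -z (the intrinsics and any distortion apply to the point x, -y, -z); pixel columns grow to the right and rows downward; lengths in m; the calibration is good to about 2 mm. A picture is of the moment at which its call begins: read the wrist's pose just before it. get_calibration takes no time and is no camera call; for the wrist camera it gives the pose at the moment of the call.
- ctrl.finish_job(): hands the job in; it is judged then, once.
The state is a dict: "clock": time; "joint_pos": joint angles; "qvel": joint speeds; "joint_efforts": joint torques, N m; "tcp_pos": TCP position; "tool_rot": TCP orientation; "ft_force": force on the tool from outside, world axes, zero at the start; "moment": the same for the moment, N m; "grip_width": finger opening in m; "grasp_force": force on a finger pad.
Only numpy, scipy, OpenCV 4.12 (cv2) and the standard library are available. Lean on these libraries where they do the work, as an engineer would, in place of code of your own. Each camera call takes 0.05 s, during which the arm holds its last target. There are 200 camera calls.

## Working session

There is one attempt and no reset: what is moved stays moved. The work goes in short steps, Python scripts to look and compute and a shell command to move; the robot and the scene stay as the last step left them, time stands still between calls to the robot, and variables do not carry over. Pictures are saved under pics/ and viewed, at most 14 in all, crops included, and the job is handed in when it is done.

```bash
mkdir -p pics
cat > h.py <<'E'
import numpy as np, cv2
from bench import ctrl, optics
from scipy.spatial.transform import Rotation as R
def rot(q): return R.from_quat([q[1],q[2],q[3],q[0]]).as_matrix()
def ray(c,u,v):
    x=(u-c['cx'])/c['fx']; y=(v-c['cy'])/c['fy']
    d=cv2.undistortPoints(np.array([[[u,v]]],float),np.array([[c['fx'],0,c['cx']],[0,c['fy'],c['cy']],[0,0,1.]]),np.array([c['k1'],0,0,0.]))[0,0]
    return np.array(c['eye']),rot(c['orientation'])@np.array([d[0],-d[1],-1.])
def onz(c,u,v,z):
    e,d=ray(c,u,v); return e+d*(z-e[2])/d[2]
def proj(c,p):
    q=rot(c['orientation']).T@(np.array(p)-np.array(c['eye'])); x,y=q[0]/-q[2],-q[1]/-q[2]
    s=1+c['k1']*(x*x+y*y); return np.array([c['cx']+c['fx']*x*s,c['cy']+c['fy']*y*s])
E
python3 - <<'E'
from h import *
s=ctrl.observe(); print({k:np.round(v,3).tolist() for k,v in s.items()}, ctrl.tips_ahead)
for n in("scene","side","wrist"):
    c=optics.get_calibration(n); print(n,{k:np.round(v,3).tolist() for k,v in c.items()})
    im=optics.capture(n); cv2.imwrite(f'pics/{n}0.png',im)
a=[cv2.resize(cv2.imread(f'pics/{n}0.png'),(800,600),interpolation=cv2.INTER_CUBIC) for n in("scene","side")]
cv2.imwrite('pics/s0.png',a[0]);cv2.imwrite('pics/d0.png',a[1])
E
```

```text
{'clock': 0.0, 'joint_pos': [-1.23, 0.6, -0.003, 1.6, 0.002, 0.943, -0.08], 'qvel': [-0.001, 0.001, -0.0, 0.0, 0.001, -0.0, 0.001], 'joint_efforts': [-0.0, -76.507, 1.497, -25.236, -0.053, 0.017, 0.0], 'tcp_pos': [0.294, 0.662, 0.237], 'tool_rot': [-0.0, 0.207, 0.978, -0.001], 'ft_force': [-0.302, -0.734, -0.545], 'moment': [-0.037, -0.015, 0.002], 'grasp_force': 0.0, 'grip_width': 0.093} 0.019
scene {'fx': 373.494, 'fy': 373.494, 'cx': 251.674, 'cy': 185.297, 'k1': -0.041, 'eye': [1.11, 0.973, 0.802], 'orientation': [0.225, 0.127, 0.467, 0.846]}
side {'fx': 395.475, 'fy': 395.475, 'cx': 256.728, 'cy': 182.094, 'k1': -0.044, 'eye': [0.41, -1.179, 1.135], 'orientation': [0.913, 0.405, -0.013, -0.048]}
wrist {'fx': 277.016, 'fy': 277.016, 'cx': 258.753, 'cy': 193.508, 'k1': -0.016, 'eye': [0.227, 0.693, 0.384], 'orientation': [0.831, -0.114, -0.073, 0.54]}
```

View pics/s0.png

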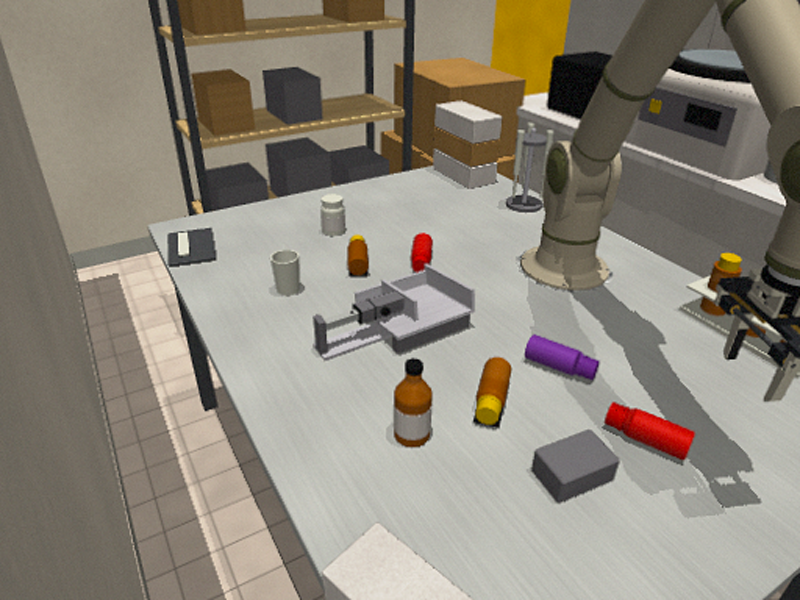

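View pics/d0.png

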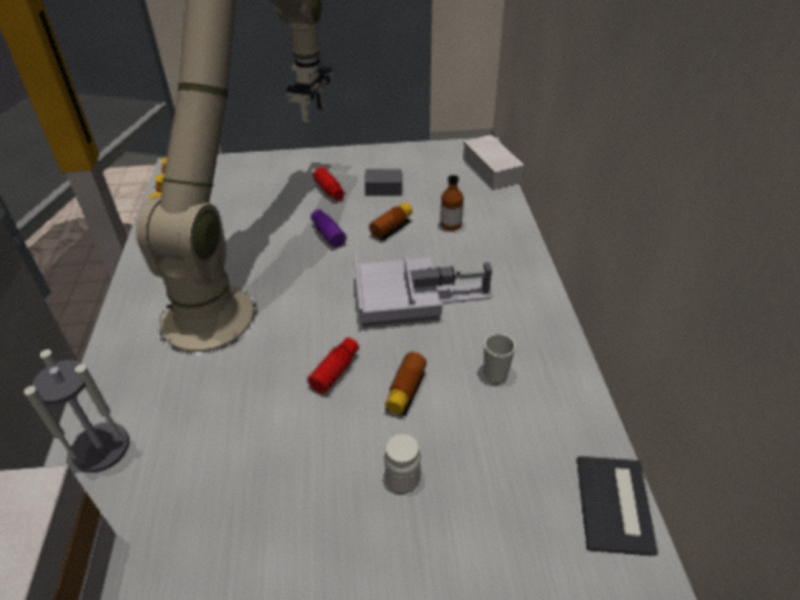

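The scene view shows two amber bottles lying down with yellow caps, at (492,390) and (357,256) in the 800x600 picture. Red look-alikes are at (422,250) and (650,430), and a purple one is at (560,357). Amber with a yellow cap matches the description, so the other three stay put. The chute is at (400,310), with its sleeve and black button facing this camera. Next I'll enlarge a crop to confirm this and to measure.

Run:
```python
from h import *
for n in("scene","side"):
    im=cv2.imread(f'pics/{n}0.png'); c=optics.get_calibration(n); h=cv2.cvtColor(im,cv2.COLOR_BGR2HSV)
    for nm,lo,hi in(("cap",(21,150,60),(32,255,255)),("body",(7,150,40),(19,255,255))):
        m=cv2.inRange(h,lo,hi); k,l,st,ce=cv2.connectedComponentsWithStats(m)
        for i in range(1,k):
            if st[i,4]>25: print(n,nm,st[i].tolist(),ce[i].round(1), onz(c,*ce[i],0.036).round(3))
s=cv2.imread('pics/scene0.png')[140:290,190:390]; d=cv2.imread('pics/side0.png')[120:270,200:400]
S=cv2.resize(s,(800,600),interpolation=cv2.INTER_CUBIC);cv2.imwrite('pics/cs.png',S)
D=cv2.resize(d,(800,600),interpolation=cv2.INTER_CUBIC);cv2.imwrite('pics/cd.png',D)
```

```text
scene cap [314, 0, 51, 61, 2323] [338.6  25.1] [-2.343 -2.831  0.036]
scene cap [415, 63, 9, 10, 59] [418.9  67.3] [-1.55  -0.961  0.036]
scene cap [460, 162, 15, 12, 136] [466.6 167.2] [-0.369  0.244  0.036]
scene cap [304, 253, 17, 19, 261] [312.1 261.8] [0.555 0.369 0.036]
scene body [114, 0, 43, 22, 581] [135.4   9.8] [-0.507 -5.556  0.036]
scene body [207, 0, 39, 14, 337] [227.4   5.9] [-1.994 -5.248  0.036]
scene body [264, 37, 72, 78, 2478] [297.5  69.2] [-0.644 -1.363  0.036]
scene body [253, 41, 5, 27, 102] [255.1  53.5] [-0.623 -1.975  0.036]
scene body [123, 45, 40, 41, 861] [142.9  65.1] [ 0.357 -2.073  0.036]
scene body [244, 76, 14, 35, 221] [251.6  93.3] [-0.047 -1.034  0.036]
scene body [223, 153, 13, 23, 247] [228.7 164.6] [ 0.503 -0.271  0.036]
scene body [453, 167, 22, 19, 151] [461.1 175.8] [-0.282  0.278  0.036]
scene body [448, 190, 16, 12, 100] [455.  196.5] [-0.122  0.361  0.036]
scene body [477, 210, 8, 6, 26] [480.6 212.8] [-0.11   0.473  0.036]
scene body [305, 229, 22, 33, 433] [316.6 242.5] [0.49  0.308 0.036]
scene body [253, 239, 23, 27, 479] [264.  252
[... 324 characters left out ...]
] [-1.007  1.582  0.036]
side cap [38, 78, 15, 20, 79] [44.9 89.3] [-0.63   0.964  0.036]
side cap [43, 93, 15, 16, 50] [ 51.1 102.8] [-0.547  0.801  0.036]
side cap [35, 95, 15, 14, 62] [ 41.5 100.6] [-0.61   0.834  0.036]
side cap [100, 111, 5, 9, 28] [102.2 114.7] [-0.236  0.639  0.036]
side cap [256, 130, 7, 8, 32] [259.6 132.8] [0.559 0.377 0.036]
side cap [248, 250, 13, 15, 145] [253.6 256.7] [ 0.464 -0.349  0.036]
side body [283, 118, 13, 15, 137] [289.2 126. ] [0.709 0.417 0.036]
side body [237, 132, 23, 20, 226] [248.  141.5] [0.499 0.314 0.036]
side body [250, 226, 22, 30, 368] [261.7 239.5] [ 0.499 -0.277  0.036]
side body [39, 333, 18, 36, 95] [ 47.3 351.7] [-0.157 -0.625  0.036]
```

View pics/cs.png

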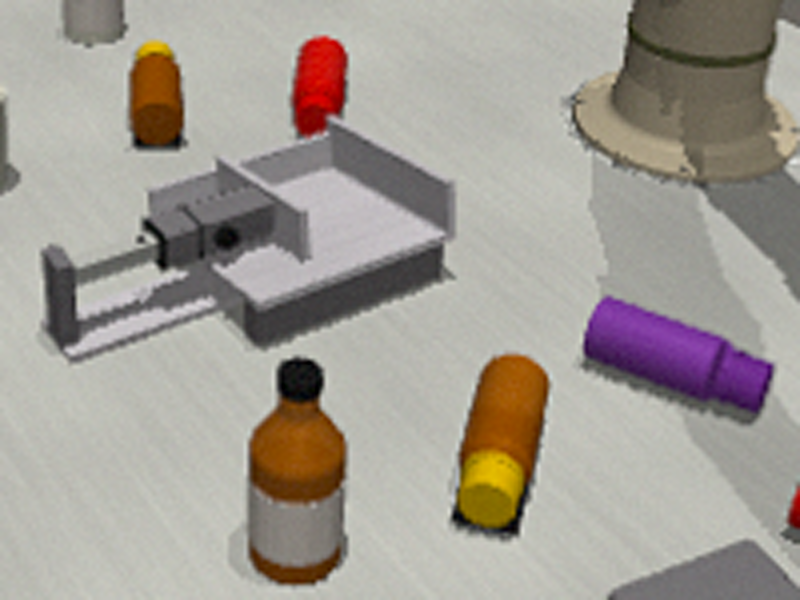

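View pics/cd.png

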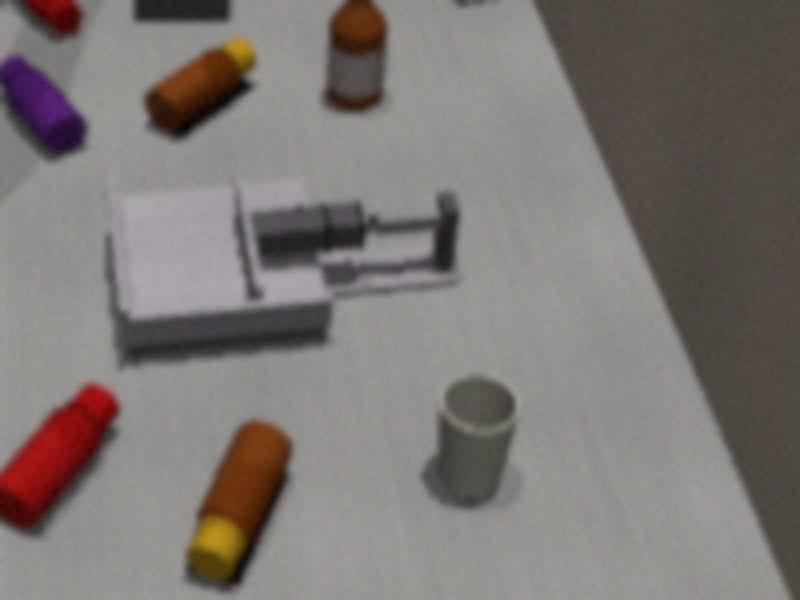

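Confirmed: the amber bottles with yellow caps are at crop (505,440) and (157,95). The red and purple ones are decoys. The post top is at (58,252), the button at (227,237), the high-end floor corners at (262,308) and (447,240), and the guide plate top runs (220,162)–(308,212). I'll fit the chute pose from these keypoints.

Run:
```python
from h import *
from scipy.optimize import least_squares
cs,cd=optics.get_calibration('scene'),optics.get_calibration('side')
K=[(cs,(45,247),(263,9,92)),(cs,(73,262),(247,9,92)) if 0 else (cs,(72,262),(263,9,92)) ,
]
t=np.tan(.14)
K=[(cs,(58,254),(255,0,92)),(cs,(262,308),(120,99,54)),(cs,(447,240),(-88,99,54)),(cs,(455,182),(-84,99-7,104)),(cs,(330,120),(-84,-91-7,77)),
(cd,(447,196),(255,0,92)),(cd,(332,303),(120,-96,62)),(cd,(125,318),(-88,-96,62)),(cd,(110,178),(-84,92,104))]
off={id(cs):(190,140),id(cd):(200,120)}
def f(p,full=False):
    r=[]
    for c,uv,P in K:
        a=p[2]; x,y,z=np.array(P)/1000
        w=(p[0]+np.cos(a)*x-np.sin(a)*y,p[1]+np.sin(a)*x+np.cos(a)*y,z)
        o=off[id(c)]; r.append(proj(c,w)-((uv[0]+.5)/4+o[0]-.5,(uv[1]+.5)/4+o[1]-.5))
    return np.array(r) if full else np.ravel(r)
s=least_squares(f,[.55,0,0],x_scale=[.1,.1,.1],loss='soft_l1'); print(s.x, f(s.x,True).round(1).tolist())
p=s.x
# button from scene at plane chute y=28, z 70
def w(x,y,z): a=p[2]; return np.array([p[0]+np.cos(a)*x-np.sin(a)*y,p[1]+np.sin(a)*x+np.cos(a)*y,z])
b=onz(cs,190+227/4,140+237/4,.07);d=b[:2]-p[:2];a=p[2]
print('button chute', np.cos(a)*d[0]+np.sin(a)*d[1], -np.sin(a)*d[0]+np.cos(a)*d[1], b)
print('grip', w(.087+.043,0,.07),'btn pinch',w(.087,0,.07))
```

```text
[0.48330745 0.01142928 0.02984413] [[0.2, 0.7], [-0.4, -0.9], [2.6, -2.0], [-0.4, 0.0], [0.2, -0.7], [0.9, 0.6], [0.9, -1.3], [-0.5, 0.3], [0.0, -3.7]]
button chute 0.10470043064541777 0.021931326009867393 [0.58730684 0.03647507 0.07      ]
grip [0.61324956 0.01530844 0.07      ] btn pinch [0.57026871 0.01402534 0.07      ]
```

```bash
cat >> h.py <<'E'
def yaz():
    r=rot(ctrl.observe()['tool_rot']); return np.degrees(np.arctan2(r[1,1],r[0,1]))
def plan(p,az=None):
    s=ctrl.observe(); r=rot(s['tool_rot']); a=yaz(); az=a if az is None else az
    t=np.array([[np.cos(np.radians(az-90)),np.sin(np.radians(az-90)),0]])[0]
    d=np.array(p)-s['tcp_pos']; X=-t; Y=np.array([-t[1],t[0],0])
    print('t',round(s['clock'],2),'tcp',np.round(s['tcp_pos'],4),'az',round(a,2),'turn',round(-(az-a),2),'then xyz mm',np.round([X@d*1e3,Y@d*1e3,-d[2]*1e3],1),'F',np.round(s['ft_force'],1),'grip',round(s['grip_width'],4),round(s['grasp_force'],1))
E
python3 -m crank '[[1,0,0,0,-6.4],[1,0,0,0,-6.4],[1,0,0,0,-6.4],[1,0,0,0,-6.4],[1,-15.2,-36.5,0,0],[1,-15.2,-36.5,0,0],[1,-15.2,-36.5,0,0],[1,-15.2,-36.5,0,0],[1,-15.2,-36.5,0,0],[1,-15.2,-36.5,0,0]]'
python3 -m crank '[[1,-15.2,-36.5,0,0],[1,-15.2,-36.5,0,0],[1,-15.2,-36.5,0,0],[1,-15.2,-36.5,0,0],[1,-15.2,-36.5,0,0],[1,-15.2,-36.5,0,0],[1,-15.2,-36.5,0,0],[1,-15.2,-36.5,0,0],[1,-15.2,-36.5,0,0],[1,-15.2,-36.5,0,0]]'
python3 -m crank '[[1,-15.2,-36.5,0,0],[1,-15.2,-36.5,0,0],[1,0,0,0,0],[1,0,0,0,0]]'
python3 - <<'E'
from h import *
plan((.587,.0145,.25),91.7)
c=optics.get_calibration('wrist'); im=optics.capture('wrist'); cv2.imwrite('pics/w1.png',im)
import json; json.dump({k:np.array(v).tolist() for k,v in c.items()},open('w1.json','w'))
cv2.imwrite('pics/w1b.png',cv2.resize(im,(800,600),interpolation=cv2.INTER_CUBIC))
E
```

```text
clock: 0.98
tcp_pos: [0.3921, 0.4445, 0.2375]
tool_rot: [-0.0, -0.015, 1.0, -0.0]
ft_force: [0.8, 0.7, 0.2]
grip_width: 0.0929
grasp_force: 0.0
clock: 1.82
tcp_pos: [0.5546, 0.084, 0.2377]
tool_rot: [0.0, -0.015, 1.0, -0.0]
ft_force: [1.0, 0.7, -0.2]
grip_width: 0.0929
grasp_force: 0.0
clock: 2.15
tcp_pos: [0.5871, 0.011, 0.2373]
tool_rot: [-0.0, -0.012, 1.0, -0.0]
ft_force: [0.1, 0.8, -0.1]
grip_width: 0.093
grasp_force: 0.0
t 2.15 tcp [0.5871 0.011  0.2373] az 91.37 turn -0.33 then xyz mm [  0.    3.5 -12.7] F [ 0.1  0.8 -0.1] grip 0.093 0.0
```

View pics/w1b.png

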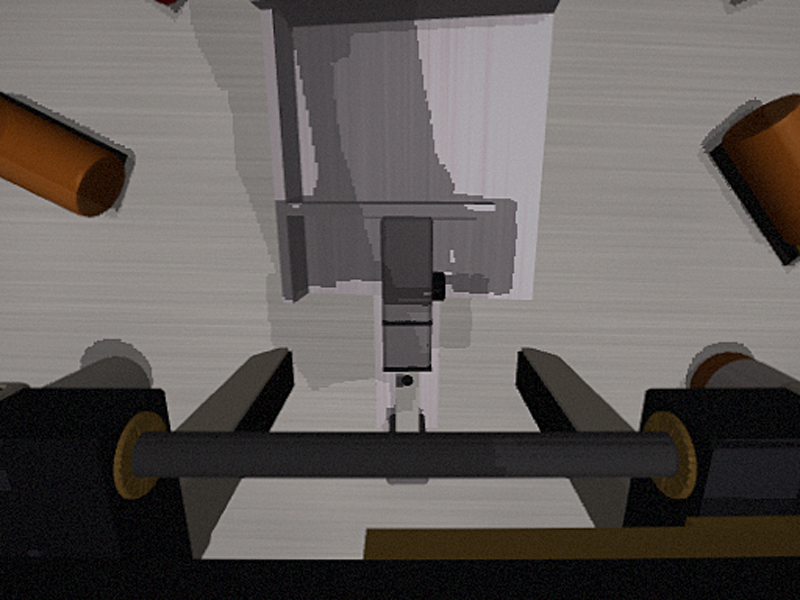

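The wrist view shows the sleeve from (407,217) to (407,370), with the button at (438,286). The high-end floor corner is at (532,299), and the lip is at the left (285,298).

Run:
```python
from h import *
import json; c=json.load(open('w1.json'))
P=lambda u,v,z:onz(c,(u+.5)*.64-.5,(v+.5)*.64-.5,z).round(4)
for n,u,v,z in(("sleeve in L",383,218,.088),("sl in R",432,218,.088),("end L",384,368,.088),("end R",431,369,.088),("btn",440,286,.070),("btn top",438,274,.073),("btn bot",438,300,.073),("floor hi out",532,299,.054),("floor hi in",553,14,.054),("post far L",388,483,.0),("plate in edge top",500,203,.105)): print(n,P(u,v,z))
```

```text
sleeve in L [ 0.5367 -0.0049  0.088 ]
sl in R [0.5359 0.0281 0.088 ]
end L [ 0.6462 -0.0031  0.088 ]
end R [0.6462 0.0318 0.088 ]
btn [0.5871 0.0372 0.07  ]
btn top [0.5774 0.035  0.073 ]
btn bot [0.5971 0.0359 0.073 ]
floor hi out [0.5997 0.1119 0.054 ]
floor hi in [0.401  0.1065 0.054 ]
post far L [ 0.8161 -0.0014  0.    ]
plate in edge top [0.5243 0.0695 0.105 ]
```

```bash
python3 -m crank '[[1,0,1.5,30,0],[1,0,1.5,30,0],[1,0,0,30,0],[1,0,0,30,0],[1,0,0,20,0],[1,0,0,15,0],[1,0,0,6,0],[1,0,0,0,0],[1,0,0,0,0]]'
python3 - <<'E'
from h import *
plan((.587,.014,.076),91.5)
E
```

```text
clock: 2.95
tcp_pos: [0.5866, 0.018, 0.077]
tool_rot: [-0.0, -0.015, 1.0, 0.0]
ft_force: [0.6, 0.2, 0.4]
grip_width: 0.093
grasp_force: 0.0
t 2.95 tcp [0.5866 0.018  0.077 ] az 91.75 turn 0.25 then xyz mm [-0.3 -4.   1. ] F [0.6 0.2 0.4] grip 0.093 0.0
```

```bash
python3 -m crank '[[1,0,-2,0,0],[1,0,-2,0,0]]'; python3 -m crank '[[1,0,0,0,0]]'|head -2;python3 -m crank '[[1,0,0,0,0]]'|head -2
```

```text
clock: 3.12
tcp_pos: [0.5873, 0.0131, 0.0778]
tool_rot: [0.001, -0.015, 1.0, 0.0]
ft_force: [-0.5, 0.1, -0.1]
grip_width: 0.0933
grasp_force: 0.0
clock: 3.2
tcp_pos: [0.5873, 0.0123, 0.0777]
clock: 3.28
tcp_pos: [0.5871, 0.0125, 0.0774]
```

```bash
python3 -m crank '[[0.6,0,1,0,0],[0.3,0,0,0,0],[0.3,0,0,0,0],[0.3,0,0,0,0],[0.3,0,0,0,0],[0.3,0,0,0,0]]'
```

```text
clock: 3.78
tcp_pos: [0.5867, 0.0139, 0.0766]
tool_rot: [-0.0, -0.015, 1.0, -0.0]
ft_force: [-0.4, 0.4, -0.1]
grip_width: 0.0574
grasp_force: 0.0
```

```bash
python3 -m crank '[[0.3,0,0,0,0],[0.3,0,0,0,0],[0.3,0,0,0,0],[0.3,0,0,0,0],[0.3,0,0,0,0],[0.3,0,0,0,0]]'
```

```text
clock: 4.28
tcp_pos: [0.5868, 0.0134, 0.0766]
tool_rot: [0.0, -0.014, 1.0, -0.0]
ft_force: [1.6, -2.6, -2.2]
grip_width: 0.0379
grasp_force: 30.0
```

```bash
python3 -m crank '[[0.3,-2,0,0,0],[0.3,-3,0,0,0],[0.3,-3,0,0,0],[0.3,-3,0,0,0],[0.3,-3,0,0,0],[0.3,-3,0,0,0],[0.3,-1,0,0,0],[0.3,0,0,0,0]]'
python3 -m crank '[[1,0,0,0,0],[1,0,0,0,0],[1,0,0,0,0],[1,0,0,0,0],[1,0,0,0,0],[1,0,0,0,0],[1,0,0,-30,0],[1,0,0,-30,0],[1,0,0,0,0]]'
python3 - <<'E'
from h import *
plan((.648,.0145,.076),91.5)
c=optics.get_calibration('wrist'); im=optics.capture('wrist')
cv2.imwrite('pics/w2b.png',cv2.resize(im,(800,600),interpolation=cv2.INTER_CUBIC))
E
```

```text
clock: 4.95
tcp_pos: [0.6053, 0.0139, 0.0766]
tool_rot: [0.0, -0.014, 1.0, -0.0]
ft_force: [0.7, -5.4, -1.0]
grip_width: 0.0376
grasp_force: 30.0
clock: 5.7
tcp_pos: [0.6071, 0.0145, 0.1413]
tool_rot: [0.003, -0.014, 1.0, 0.0]
ft_force: [0.6, 0.5, -0.8]
grip_width: 0.0913
grasp_force: 0.0
t 5.7 tcp [0.6071 0.0145 0.1413] az 91.65 turn 0.15 then xyz mm [-40.9  -1.1  65.3] F [ 0.6  0.5 -0.8] grip 0.0913 0.0
```

View pics/w2b.png

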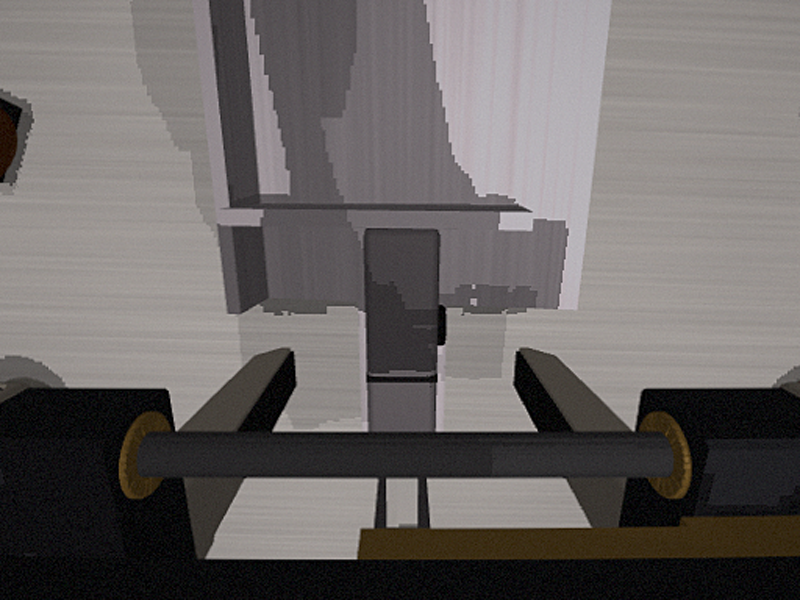

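The guide has moved out about 18 mm, and the button at (442,325) is still in. Next I'll grip the plain sleeve and slide on to the hole.

```bash
python3 -m crank '[[1,-14,-0.5,0,0],[1,-14,-0.5,0,0],[1,-13,0,0,0],[1,0,0,25,0],[1,0,0,25,0],[0.6,0,0,15,0],[0.6,0,0,0,0],[0.25,0,0,0,0],[0.25,0,0,0,0],[0.25,0,0,0,0]]'
python3 -m crank '[[0.25,0,0,0,0],[0.25,0,0,0,0],[0.25,0,0,0,0],[0.25,0,0,0,0],[0.25,0,0,0,0],[0.25,0,0,0,0]]'
```

```text
clock: 6.58
tcp_pos: [0.6463, 0.0146, 0.0727]
tool_rot: [0.001, -0.015, 1.0, 0.0]
ft_force: [-0.7, 0.6, -0.7]
grip_width: 0.0642
grasp_force: 0.0
clock: 7.08
tcp_pos: [0.646, 0.014, 0.0721]
tool_rot: [0.0, -0.014, 1.0, -0.0]
ft_force: [0.7, -1.5, 5.0]
grip_width: 0.0357
grasp_force: 30.0
```

Gripped at 36 mm. I'll slide 14 mm, then go in small steps while watching the force.

```bash
python3 -m crank '[[0.25,-2,0,0,0],[0.25,-2,0,0,0],[0.25,-2,0,0,0],[0.25,-2,0,0,0],[0.25,-2,0,0,0],[0.25,-2,0,0,0],[0.25,-1,0,0,0],[0.25,-1,0,0,0],[0.25,0,0,0,0]]'
python3 -m crank '[[0.25,-0.7,0,0,0],[0.25,-0.7,0,0,0],[0.25,0,0,0,0]]'
python3 -m crank '[[0.25,-0.7,0,0,0],[0.25,-0.7,0,0,0],[0.25,0,0,0,0]]'
```

```text
clock: 7.83
tcp_pos: [0.6589, 0.0144, 0.072]
tool_rot: [-0.001, -0.014, 1.0, -0.0]
ft_force: [-4.6, -1.6, 7.2]
grip_width: 0.0359
grasp_force: 30.0
clock: 8.08
tcp_pos: [0.6603, 0.0144, 0.072]
tool_rot: [-0.001, -0.014, 1.0, -0.0]
ft_force: [-4.2, -2.0, 7.1]
grip_width: 0.0358
grasp_force: 30.0
clock: 8.33
tcp_pos: [0.6623, 0.0145, 0.0721]
tool_rot: [-0.0, -0.014, 1.0, -0.0]
ft_force: [-1.6, -1.4, 5.4]
grip_width: 0.0358
grasp_force: 30.0
```

```bash
python3 -m crank '[[0.25,-0.7,0,0,0],[0.25,-0.7,0,0,0],[0.25,0,0,0,0]]' | grep -E "pos|ft"
python3 -m crank '[[0.25,-0.7,0,0,0],[0.25,-0.7,0,0,0],[0.25,0,0,0,0]]'| grep -E "pos|ft"
```

```text
tcp_pos: [0.664, 0.0146, 0.0721]
ft_force: [-1.6, -1.7, 5.3]
tcp_pos: [0.6649, 0.0146, 0.072]
ft_force: [-3.0, -2.1, 6.7]
```

Run:
```python
from h import *
plan((.665,.0145,.076),91.5)
c=optics.get_calibration('wrist'); im=optics.capture('wrist'); s=optics.capture('scene')
a=cv2.resize(im[120:270,160:360],(400,300),interpolation=cv2.INTER_CUBIC); b=cv2.resize(s[165:240,200:300],(400,300),interpolation=cv2.INTER_CUBIC)
cv2.imwrite('pics/w3b.png',np.hstack([a,b]))
```

```text
t 8.83 tcp [0.6649 0.0146 0.072 ] az 91.63 turn 0.13 then xyz mm [-0.1 -0.1 -4. ] F [-3.  -2.1  6.7] grip 0.036 30.0
```

View pics/w3b.png

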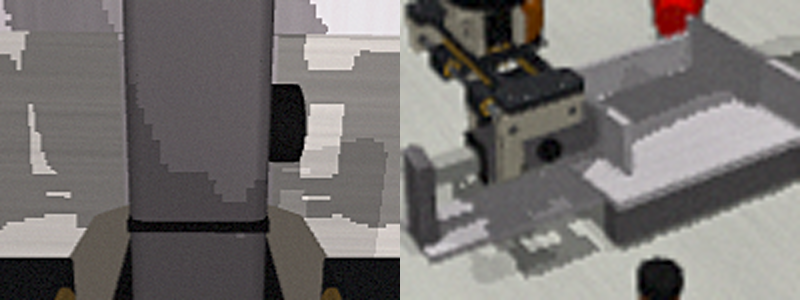

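The button now stands about 10 mm proud (wrist crop (288,123)), so it has popped out. I'll tug lightly to confirm the lock.

```bash
python3 -m crank '[[0.25,-1,0,0,0],[0.25,-1,0,0,0],[0.25,0,0,0,0]]'| grep -E "pos|ft"
python3 -m crank '[[0.25,1,0,0,0],[0.25,1,0,0,0],[0.25,0,0,0,0]]'| grep -E "pos|ft"
```

```text
tcp_pos: [0.6652, 0.0146, 0.072]
ft_force: [-8.7, -2.6, 11.2]
tcp_pos: [0.665, 0.0146, 0.072]
ft_force: [-1.8, -1.9, 7.0]
```

Locked: the force builds and the position holds. I'll release and go to look at the north bottle.

```bash
python3 -m crank '[[1,0,0,0,0],[1,0,0,0,0],[1,0,0,0,0],[1,0,0,0,0],[1,0,0,0,0],[1,0,0,-36,0],[1,0,0,-36,0],[1,0,0,-36,0],[1,0,0,-36,0],[1,0,0,-36,0]]'|grep -E "width|clock"
python3 -m crank '[[1,0,0,0,-7.1],[1,0,0,0,-7.1],[1,0,0,0,-7.1],[1,0,0,0,-7.1],[1,0,0,0,-7.1],[1,0,0,0,-7.1],[1,-18.2,33.3,0,0],[1,-18.2,33.3,0,0],[1,-18.2,33.3,0,0],[1,-18.2,33.3,0,0]]'|grep pos
python3 -m crank '[[1,-18.2,33.3,0,0],[1,-18.2,33.3,0,0],[1,-18.2,33.3,0,0],[1,-18.2,33.3,0,0],[1,-18.2,33.3,0,0],[1,-18.2,33.3,0,0],[1,0,0,0,0],[1,0,0,0,0]]'|grep pos
cat > look.py <<'E'
from h import *
import sys
c=optics.get_calibration('wrist'); im=optics.capture('wrist'); cv2.imwrite(f'pics/{sys.argv[1]}.png',im)
h=cv2.cvtColor(im,cv2.COLOR_BGR2HSV); body=cv2.inRange(h,(7,150,30),(19,255,255)); cap=cv2.inRange(h,(21,140,50),(33,255,255))
def big(m):
    k,l,st,ce=cv2.connectedComponentsWithStats(m); o=1+np.argsort(-st[1:,4])[:2]
    return [(st[i].tolist(),ce[i]) for i in o]
for n,m in(("body",body),("cap",cap)):
    for st,ce in big(m):
        print(n,st,ce.round(1),onz(c,*ce,.045 if n=="body" else .040).round(4))
plan(ctrl.observe()['tcp_pos'])
cv2.imwrite(f'pics/{sys.argv[1]}b.png',cv2.resize(im,(800,600)))
E
python3 look.py w4
```

```text
clock: 10.27
grip_width: 0.0923
tcp_pos: [0.6239, 0.1625, 0.2516]
tcp_pos: [0.5615, 0.3837, 0.2513]
body [234, 49, 46, 104, 4307] [256.   99.6] [0.4968 0.3154 0.045 ]
body [233, 330, 279, 28, 3105] [379.9 345.8] [0.623  0.7124 0.045 ]
cap [238, 150, 35, 27, 792] [254.8 163.4] [0.5544 0.3694 0.04  ]
cap [306, 351, 6, 6, 12] [308.5 353.3] [0.7144 0.6462 0.04  ]
t 11.82 tcp [0.5627 0.3812 0.2513] az 134.37 turn -0.0 then xyz mm [ 0.  0. -0.] F [ 0.3 -1.3  0.2] grip 0.0928 0.0
```

View pics/w4b.png

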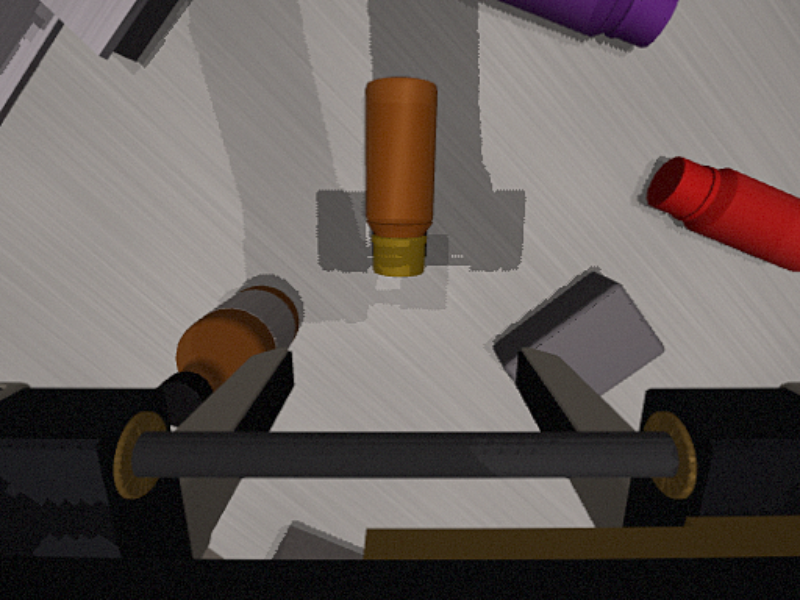

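The north bottle lies from its base at (401,78) to its cap end at (398,274), nearly aligned with the tool. I'll work out the grasp.

Run:
```python
from h import *
c=optics.get_calibration('wrist')
P=lambda u,v,z:onz(c,(u+.5)*.64-.5,(v+.5)*.64-.5,z)
b=P(401,78,.045);e=P(398.5,274,.043);print(b,e,np.linalg.norm(b-e))
d=(e-b)[:2];az=np.degrees(np.arctan2(d[1],d[0]));m=(b+e)/2;print(az,m)
plan((m[0],m[1],.040),az+90)
```

```text
[0.45805664 0.2747889  0.045     ] [0.5663775  0.37714504 0.043     ] 0.14904424813466996
43.37826413582217 [0.51221707 0.32596697 0.044     ]
t 11.82 tcp [0.5627 0.3812 0.2513] az 134.37 turn 0.99 then xyz mm [ 74.7  -5.5 211.3] F [ 0.3 -1.3  0.2] grip 0.0928 0.0
```

```bash
python3 -m crank '[[1,0,0,0,1],[1,37.5,-2.5,0,0],[1,37.2,-3,20,0],[1,0,0,38,0],[1,0,0,38,0],[1,0,0,38,0],[1,0,0,38,0],[1,0,0,30,0],[1,0,0,9,0],[1,0,0,0,0]]'|grep pos
python3 -m crank '[[1,0,0,0,0]]'|grep -E "pos|rot|force"
```

```text
tcp_pos: [0.5126, 0.3238, 0.0389]
tcp_pos: [0.5138, 0.3252, 0.0417]
tool_rot: [0.0, -0.368, 0.93, -0.0]
ft_force: [-0.7, -0.2, 0.9]
grasp_force: 0.0
```

```bash
python3 -m crank '[[0.5,0,0,0,0],[0.5,0,0,0,0],[0.5,0,0,0,0],[0.5,0,0,0,0],[0.5,0,0,0,0],[0.5,0,0,0,0],[0.5,0,0,0,0],[0.5,0,0,0,0]]'|grep -E "pos|width|force"
python3 -m crank '[[0.5,0,0,-15,0],[0.5,0,0,-30,0],[0.5,0,0,-35,0],[0.5,0,0,-35,0],[0.5,0,0,-35,0],[0.5,0,0,-10,0],[0.5,0,0,0,0],[0.5,0,0,0,0]]'|grep -E "pos|width|force"
python3 - <<'E'
from h import *
plan((.483,.012,.2),91.55)
E
```

```text
tcp_pos: [0.5128, 0.3269, 0.0414]
ft_force: [-3.5, 2.0, 6.7]
grip_width: 0.0555
grasp_force: 30.0
tcp_pos: [0.513, 0.3252, 0.2005]
ft_force: [0.4, -0.6, -1.2]
grip_width: 0.0551
grasp_force: 30.0
t 14.07 tcp [0.513  0.3252 0.2005] az 133.23 turn 41.68 then xyz mm [  38.5 -312.3    0.5] F [ 0.4 -0.6 -1.2] grip 0.0551 30.0
```

```bash
python3 -m crank '[[0.5,0,0,0,7],[0.5,0,0,0,7],[0.5,0,0,0,7],[0.5,0,0,0,7],[0.5,0,0,0,7],[0.5,0,0,0,6.7],[0.5,4.8,-39,0,0],[0.5,4.8,-39,0,0],[0.5,4.8,-39,0,0],[0.5,4.8,-39,0,0]]'|grep pos
python3 -m crank '[[0.5,4.8,-39,0,0],[0.5,4.8,-39,0,0],[0.5,4.8,-39,0,0],[0.5,4.8,-39,0,0],[0.5,0,0,0,0],[0.5,0,0,0,0]]'|grep pos
python3 look.py w5
python3 - <<'E'
from h import *
plan((.483,.012,.086),91.55)
E
```

```text
tcp_pos: [0.4964, 0.1674, 0.1984]
tcp_pos: [0.4817, 0.0101, 0.1991]
body [209, 118, 102, 159, 15119] [259.1 195.5] [0.4933 0.0104 0.045 ]
body [149, 330, 356, 28, 4114] [333.4 346.3] [0.7007 0.1142 0.045 ]
cap [223, 307, 71, 33, 1201] [258.4 328.1] [0.6778 0.0134 0.04  ]
cap [151, 279, 4, 6, 8] [152.4 281. ] [ 0.6096 -0.1218  0.04  ]
t 15.45 tcp [0.4822 0.012  0.1994] az 91.43 turn -0.0 then xyz mm [ 0.  0. -0.] F [-0.1  0.7 -0.3] grip 0.0552 30.0
t 15.45 tcp [0.4822 0.012  0.1994] az 91.43 turn -0.12 then xyz mm [-8.000e-01 -1.000e-01  1.134e+02] F [-0.1  0.7 -0.3] grip 0.0552 30.0
```

View pics/w5b.png

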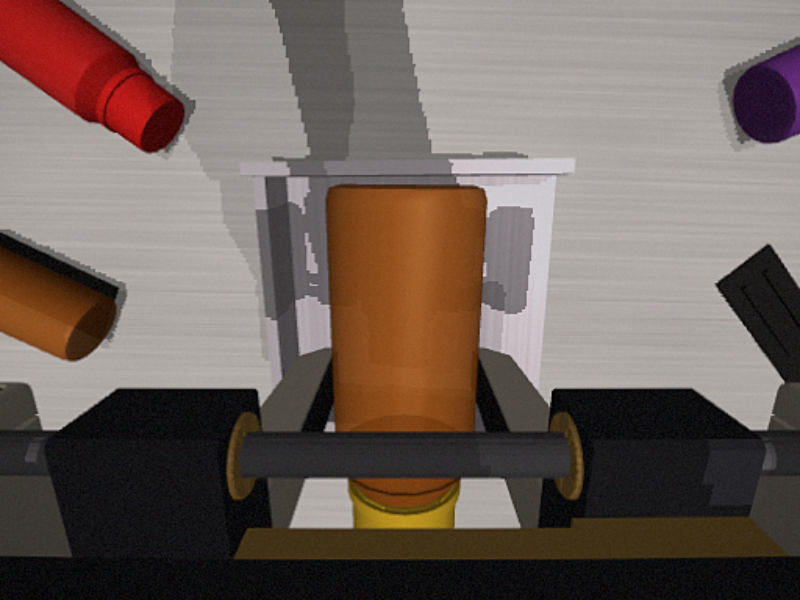

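The held bottle's base is at (407,186), and the fixed wall's top inner edge is at about v=176. I'll compute the gap.

Run:
```python
from h import *
c=optics.get_calibration('wrist')
P=lambda u,v,z:onz(c,(u+.5)*.64-.5,(v+.5)*.64-.5,z)
z=ctrl.observe()['tcp_pos'][2]
print('base',P(407,185,z-.0075+.026),P(407,185,z-.0075+.02))
for u,v in((300,176),(540,174),(400,160),(244,160),(573,158)): print('wall',P(u,v,.09),P(u,v,.1),P(u,v,.08))
```

```text
base [0.40910928 0.01089216 0.21785049] [0.40912429 0.01092262 0.21185049]
wall [ 0.4058649  -0.04960042  0.09      ] [ 0.40597878 -0.04726858  0.1       ] [ 0.40575102 -0.05193227  0.08      ]
wall [0.40144255 0.08717303 0.09      ] [0.40172876 0.08417498 0.1       ] [0.40115633 0.09017107 0.08      ]
wall [0.39586836 0.00724242 0.09      ] [0.3963718  0.00735917 0.1       ] [0.39536493 0.00712567 0.08      ]
wall [ 0.39780716 -0.08103654  0.09      ] [ 0.39823504 -0.07747967  0.1       ] [ 0.39737928 -0.08459341  0.08      ]
wall [0.39225304 0.10498133 0.09      ] [0.39289736 0.10128932 0.1       ] [0.39160872 0.10867334 0.08      ]
```

```bash
python3 -m crank '[[0.5,-1,0,30,0],[0.5,0,0,30,0],[0.5,0,0,25,0],[0.5,0,0,18,0],[0.5,0,0,10,0],[0.5,0,0,5,0],[0.5,0,0,0,0],[0.5,0,0,0,0]]'|grep -E "pos|ft"
python3 -m crank '[[0.5,0,0,0,0]]'|grep -E "pos|ft"
```

```text
tcp_pos: [0.484, 0.0139, 0.0827]
ft_force: [-0.2, -0.6, -0.9]
tcp_pos: [0.4844, 0.0135, 0.0834]
ft_force: [0.6, -0.4, -1.1]
```

```bash
python3 -m crank '[[0.5,0,0,2.5,0],[0.74,0,0,0,0],[0.74,0,0,0,0],[0.74,0,0,0,0],[0.74,0,0,0,0],[0.74,0,0,0,0]]'|grep -E "pos|ft|width"
python3 -m crank '[[0.74,0,0,-6,0],[0.74,0,0,-8,0],[0.74,0,0,-10,0],[0.74,0,0,-20,0],[0.74,0,0,-30,0],[1,0,0,-35,0],[1,0,0,-35,0],[1,0,0,-20,0],[1,0,0,0,0],[1,0,0,0,0]]'|grep -E "pos|ft|width"
python3 look.py w6
```

```text
tcp_pos: [0.4843, 0.0129, 0.0807]
ft_force: [1.4, 0.1, 0.5]
grip_width: 0.0686
tcp_pos: [0.4845, 0.0129, 0.2462]
ft_force: [-0.2, -0.6, -0.7]
grip_width: 0.0923
body [181, 117, 51, 100, 4439] [206.9 164.2] [ 0.4713 -0.0532  0.045 ]
body [0, 143, 92, 70, 3796] [ 41.7 177.8] [ 0.4943 -0.2686  0.045 ]
cap [192, 210, 37, 31, 819] [210.7 226.8] [ 0.5587 -0.0511  0.04  ]
cap [0, 140, 6, 4, 12] [  1.6 141.5] [ 0.4492 -0.3162  0.04  ]
t 17.58 tcp [0.4839 0.0129 0.245 ] az 91.56 turn -0.0 then xyz mm [ 0.  0. -0.] F [ 0.8  0.3 -0.1] grip 0.0924 0.0
```

View pics/w6b.png

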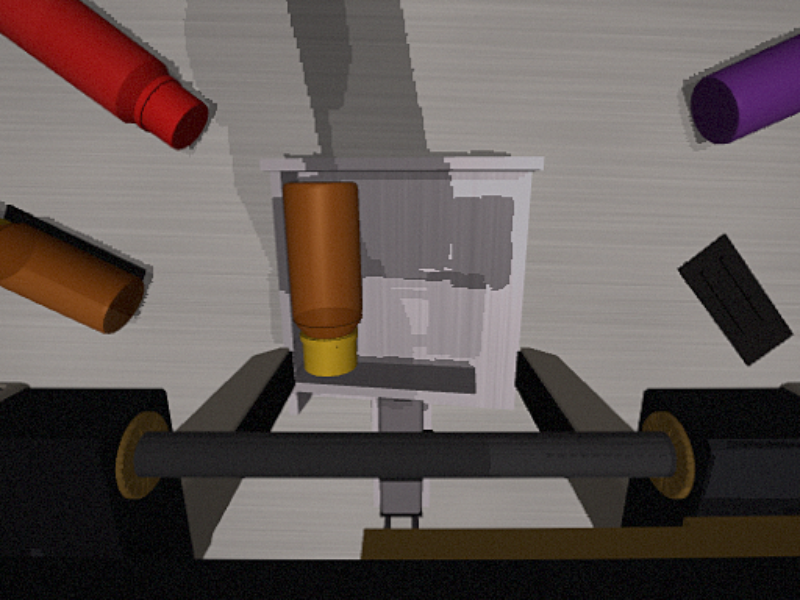

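The first bottle lies against the low lip with its cap towards the guide. Next is the south bottle.

```bash
python3 -m crank '[[1,0,0,0,6.92],[1,0,0,0,6.92],[1,0,0,0,6.92],[1,0,0,0,6.92],[1,0,0,0,6.92],[1,0,0,0,6.92],[1,0,0,0,6.92],[1,0,0,0,6.92],[1,0,0,0,6.92],[1,0,0,0,6.92]]'|grep pos
python3 -m crank '[[1,0,0,0,6.92],[1,0,0,0,6.92],[1,0,0,0,6.92],[1,0,0,0,6.92],[1,0,0,0,6.92],[1,0,0,0,6.92],[1,0,0,0,6.92],[1,-34.7,14,0,0],[1,-34.7,14,0,0],[1,-34.7,14,0,0]]'|grep pos
python3 -m crank '[[1,-34.7,14,0,0],[1,-34.7,14,0,0],[1,-34.7,14,0,0],[1,-34.7,14,0,0],[1,-34.7,14,0,0],[1,-34.7,14,0,0],[1,-34.7,14,0,0],[1,0,0,0,0],[1,0,0,0,0],[1,0,0,0,0]]'|grep pos
python3 look.py w7
```

```text
tcp_pos: [0.4833, 0.0129, 0.2431]
tcp_pos: [0.4752, -0.0992, 0.2431]
tcp_pos: [0.4568, -0.3593, 0.243]
body [238, 51, 46, 105, 4508] [260.3 102. ] [ 0.4984 -0.2781  0.045 ]
body [320, 330, 192, 28, 2110] [422.8 345. ] [ 0.5672 -0.7073  0.045 ]
cap [243, 154, 36, 27, 825] [260.2 167.1] [ 0.4635 -0.3491  0.04  ]
cap [355, 347, 7, 8, 13] [358.2 350.6] [ 0.4738 -0.6782  0.04  ]
t 20.13 tcp [ 0.4572 -0.3587  0.2434] az -26.02 turn -0.0 then xyz mm [ 0.  0. -0.] F [-0.3  1.3 -0.7] grip 0.0929 0.0
```

View pics/w7b.png

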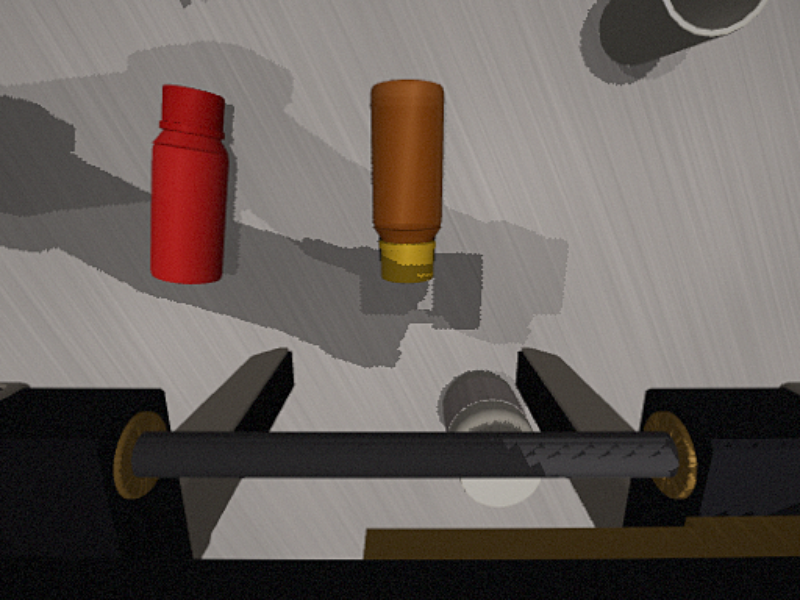

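The south amber bottle runs from its base at (407,80) to its cap end at (407,282). The red look-alike at (190,185) is well clear.

Run:
```python
from h import *
c=optics.get_calibration('wrist')
P=lambda u,v,z:onz(c,(u+.5)*.64-.5,(v+.5)*.64-.5,z)
b=P(407,80,.045);e=P(407,281,.043);print(b,e,np.linalg.norm(b-e))
d=(e-b)[:2];az=np.degrees(np.arctan2(d[1],d[0]));m=(b+e)/2;print(az,m)
plan((m[0],m[1],.040),az+90)
```

```text
[ 0.52302102 -0.22767306  0.045     ] [ 0.45719898 -0.36268886  0.043     ] 0.15021919544519893
-115.98986153059626 [ 0.49011    -0.29518096  0.044     ]
t 20.13 tcp [ 0.4572 -0.3587  0.2434] az -26.02 turn -0.03 then xyz mm [ 71.5   1.7 203.4] F [-0.3  1.3 -0.7] grip 0.0929 0.0
```

```bash
python3 -m crank '[[1,36,1,0,0],[1,35.5,0.7,15,0],[1,0,0,38,0],[1,0,0,38,0],[1,0,0,38,0],[1,0,0,38,0],[1,0,0,28,0],[1,0,0,8,0],[1,0,0,0,0],[1,0,0,0,0]]'|grep pos
python3 -m crank '[[0.5,0,0,0,0],[0.5,0,0,0,0],[0.5,0,0,0,0],[0.5,0,0,0,0],[0.5,0,0,0,0],[0.5,0,0,0,0],[0.5,0,0,0,0],[0.5,0,0,0,0]]'|grep -E "pos|width|force"
```

```text
tcp_pos: [0.4906, -0.2962, 0.0421]
tcp_pos: [0.4897, -0.2965, 0.0417]
ft_force: [-3.2, 1.6, 7.1]
grip_width: 0.0552
grasp_force: 30.0
```

```bash
python3 -m crank '[[0.5,0,0,-15,0],[0.5,0,0,-30,0],[0.5,0,0,-38,0],[0.5,0,0,-38,0],[0.5,0,0,-38,0],[0.5,0,0,0,-6.9],[0.5,0,0,0,-6.92],[0.5,0,0,0,-6.92],[0.5,0,0,0,-6.92],[0.5,0,0,0,-6.92]]'|grep -E "pos|width"
python3 -m crank '[[0.5,0,0,0,-6.92],[0.5,0,0,0,-6.92],[0.5,0,0,0,-6.92],[0.5,0,0,0,-6.92],[0.5,0,0,0,-6.92],[0.5,0,0,0,-6.92],[0.5,0,0,0,-6.92],[0.5,0,0,0,-6.92],[0.5,0,0,0,-6.92],[0.5,0,0,0,-6.92]]'|grep -E "pos|width"
python3 -m crank '[[0.5,0,0,0,-6.92],[0.5,0,0,0,-6.92],[0.5,-0.3,37.4,0,0],[0.5,-0.3,37.4,0,0],[0.5,-0.3,37.4,0,0],[0.5,-0.3,37.4,0,0],[0.5,-0.3,37.4,0,0],[0.5,-0.3,37.4,0,0],[0.5,-0.3,37.4,0,0],[0.5,-0.3,37.4,0,0]]'|grep -E "pos|width"
python3 -m crank '[[0.5,-0.3,37.4,0,0],[0.5,0,0,0,0],[0.5,0,0,0,0]]'|grep -E "pos|width"
python3 look.py w8
python3 - <<'E'
from h import *
plan((.4832,.040,.087),91.55)
E
```

```text
tcp_pos: [0.4902, -0.2966, 0.2005]
grip_width: 0.0554
tcp_pos: [0.4901, -0.2968, 0.2003]
grip_width: 0.0554
tcp_pos: [0.4842, 0.0039, 0.2004]
grip_width: 0.0553
tcp_pos: [0.4838, 0.0422, 0.2004]
grip_width: 0.0556
body [208, 118, 102, 159, 15098] [258.6 195.2] [0.496  0.0424 0.045 ]
body [139, 117, 63, 115, 6055] [171.1 171.3] [ 0.4713 -0.0556  0.045 ]
cap [224, 306, 71, 35, 1304] [259.3 327.3] [0.6808 0.049  0.04  ]
cap [155, 227, 35, 32, 508] [169.3 240.3] [ 0.5575 -0.0639  0.04  ]
t 24.43 tcp [0.4837 0.0403 0.2003] az 91.66 turn -0.0 then xyz mm [ 0.  0. -0.] F [ 0.2 -0.8 -1.2] grip 0.055 30.0
t 24.43 tcp [0.4837 0.0403 0.2003] az 91.66 turn 0.11 then xyz mm [  0.5  -0.3 113.3] F [ 0.2 -0.8 -1.2] grip 0.055 30.0
```

View pics/w8b.png

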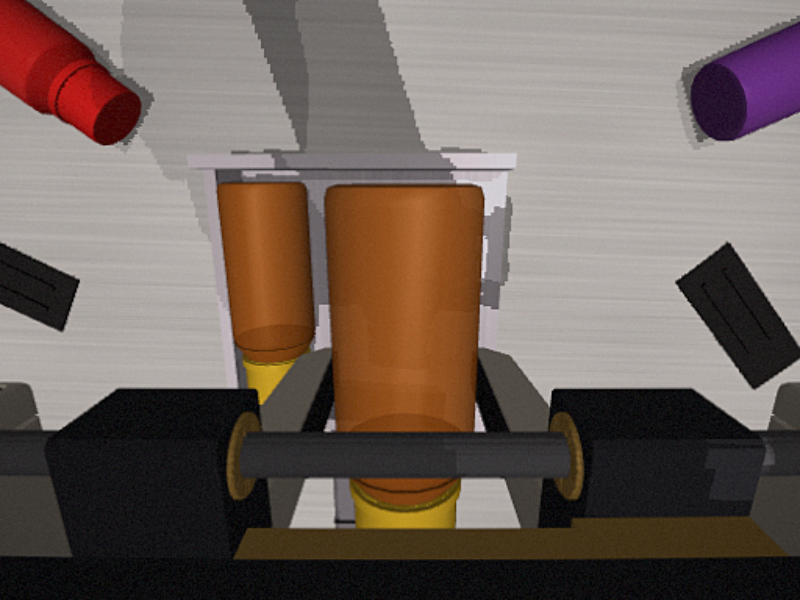

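The bottle is over the lane and well placed, with its base at (405,185) inside the wall edge at v=170, and the first bottle is clear on the left. Lowering now.

```bash
python3 -m crank '[[0.5,0,0,30,0],[0.5,0,0,30,0],[0.5,0,0,25,0],[0.5,0,0,17,0],[0.5,0,0,8,0],[0.5,0,0,5,0],[0.5,0,0,0,0],[0.5,0,0,0,0]]'|grep -E "pos|ft"
python3 -m crank '[[0.5,0,0,0,0]]'|grep -E "pos|ft"
```

```text
tcp_pos: [0.4843, 0.0392, 0.086]
ft_force: [0.2, -0.4, -1.1]
tcp_pos: [0.4845, 0.0395, 0.0864]
ft_force: [0.3, 0.6, -1.4]
```

```bash
python3 -m crank '[[0.5,0,0,2,0],[0.74,0,0,0,0],[0.74,0,0,0,0],[0.74,0,0,0,0],[0.74,0,0,0,0],[0.74,0,0,0,0]]'|grep -E "pos|ft|width"
python3 -m crank '[[0.74,0,0,-6,0],[0.74,0,0,-8,0],[0.74,0,0,-10,0],[0.74,0,0,-20,0],[0.74,0,0,-30,0],[1,0,0,-35,0],[1,0,0,-35,0],[1,0,0,-20,0],[1,0,0,0,0],[1,0,0,0,0]]'|grep -E "pos|ft|width"
python3 -m crank '[[1,0,0,0,0],[1,0,0,0,0],[1,0,0,0,0],[1,0,0,0,0],[1,0,0,0,0],[1,0,0,0,0]]'|grep clock
python3 look.py w9
```

```text
tcp_pos: [0.484, 0.0398, 0.0836]
ft_force: [-0.4, -0.4, 0.0]
grip_width: 0.0688
tcp_pos: [0.4843, 0.0398, 0.2492]
ft_force: [0.3, -0.7, -0.4]
grip_width: 0.0928
clock: 27.02
body [158, 117, 96, 104, 8917] [207.7 166. ] [ 0.4721 -0.0256  0.045 ]
body [233, 330, 279, 28, 3007] [380.1 346.2] [0.7487 0.2359 0.045 ]
cap [214, 215, 36, 30, 827] [231.8 230.9] [0.5626 0.0046 0.04  ]
cap [170, 210, 38, 31, 591] [192.8 225.4] [ 0.5558 -0.0489  0.04  ]
t 27.07 tcp [0.4839 0.0398 0.2471] az 91.55 turn -0.0 then xyz mm [ 0.  0. -0.] F [-0.7  0.5 -0.6] grip 0.0928 0.0
```

View pics/w9b.png

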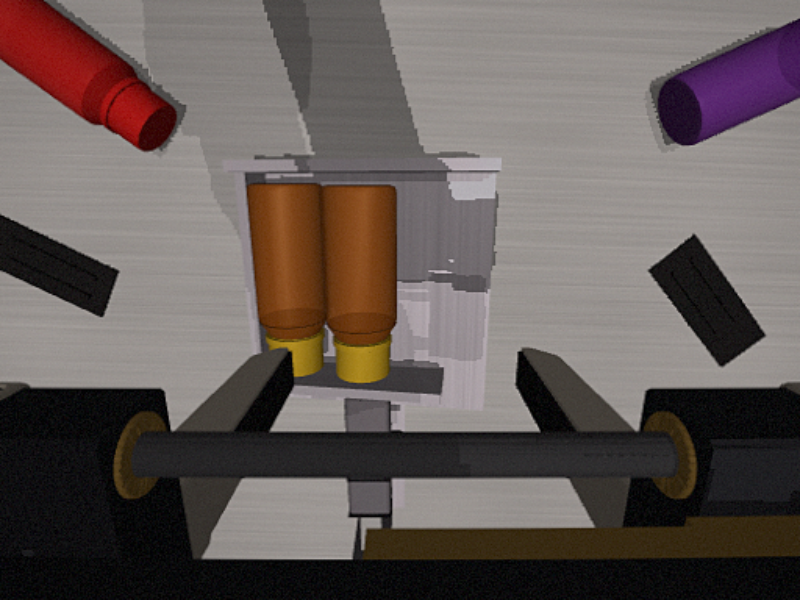

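The picture shows both bottles lying side by side against the low end, at (285,260) and (362,260), caps towards the guide. Handing in.

```bash
python3 -c "
from bench import ctrl
print(ctrl.finish_job())"
```

```text
the job is handed in; nothing more can be done
None
```

The guide is locked in the next hole and both bottles lie one behind the other against the low end, caps towards the guide; I handed the job in at about 27 s without touching anything else on the bench, and the result has not come back.

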